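# Find the full lift of a cam lobe on bench centres

### The job

Check this cam lobe: pull the gauge slide up to the camshaft until the round back of the lobe presses the gauge's plunger in by about 2 mm. Then, leaving the slide there, turn the camshaft by its gear until the gauge shows the lobe's full lift, and leave it standing at the peak. Use a light grip, do not push the shaft off its headstock centre, never run the plunger to the end of its travel, and leave the other things on the table alone.

Things in the scene. Friction and masses are not known exactly. Their poses are not given: they have to be found in the camera images.
- bench: grey bench centres, fixed: a bed 100 x 400 x 45 mm, a 138 mm tall stock at each end (from 120 mm either side of the middle) and a camshaft between. Origin on the table under the bed's middle; x points away from the robot, square to the camshaft; y along it towards gear and headstock; z up. Camshaft axis: parallel to y, 115 mm above the origin, x = 0
- gear_centre (a point): centre of the camshaft's gear, on the axis, shaft home. A steel disc 85 mm across, 10 mm thick (flat faces along bench y), on a shaft of 27 mm. It turns with a drag of about 0.07 N m, through any angle, and stays where left. Turn it by pinching its rim from above, face to face, swinging it over the top and taking a new hold
- lobe_centre (a point): point on the camshaft's axis beside the plunger, which meets the lobe from bench +x. Lobe 10 mm wide: round back of radius 15 mm, one nose reaching 22 mm: full lift 7 mm, rising over about 55 degrees each side of the nose. At first the nose is 80 to 185 degrees short of the plunger, in the turn that takes the gear's top away from the robot
- gauge_slide (a joint): steel slide that carries the gauge on a rail square to the camshaft: 0 = fully back, grows (m) towards the camshaft (bench -x), range 45 mm, starts at 0 to 15 mm; the plunger meets the lobe's round back at 30 mm. It drags with about 5 N and stays where it is left
- pull_post (a point): centre of the top of the slide's pull post, a knurled upright knob 18 mm across and 30 mm tall on a thinner stem, its top 130 mm above the table, 59 mm beside the gauge; it moves with the slide
- plunger_tip (a point): foremost point of the gauge's plunger, a horizontal pin with a 6 mm ball end on the gauge's side towards the camshaft; under its spring it sinks about 0.3 mm into the lobe, so at the peak it stands about 21.7 mm from the axis
- plunger (a joint): how far the plunger is pushed into the gauge (m): 0 = free, end of travel at 12 mm. Spring force 0.7 N free, 1.4 N at the end
- pointer (a joint): angle (rad) of the black pointer on the gauge's upward white dial (57 mm across), clockwise from above: 0.4 rad for each mm of plunger, 0 = plunger free. The dial's top is 129 mm above the table
- tail_centre (a joint): sprung centre in the tailstock (m): 0 = shaft home on the headstock's solid centre, grows as the shaft is pushed along its axis away from the headstock (bench -y). It takes 8 N to start and 2 N more for each mm
- tappet_a: steel valve tappet standing on its wide head near the gauge rail: head 28 mm across, stem 18 mm, 42 mm tall; origin under its foot
- tappet_b: another tappet like it, standing beyond the gear
- oil_bottle: white plastic oil bottle with a black cap, 48 mm across, 130 mm tall; origin under its foot
- grease_jar: squat grey jar with a steel lid, 64 mm across, 55 mm tall; origin under its foot
- screwdriver: black-handled screwdriver lying flat; origin under its middle
- wrench: steel wrench lying flat; origin under its middle
- micrometer: outside micrometer with a C-shaped grey frame, lying flat; origin under its frame

How it is judged:
On the way:
1. the slide is set: the plunger rests on the round back of the lobe, pressed in by about 2 mm (value of joint plunger between 0.001 and 0.0035 m and x of plunger_tip in the frame of bench between 0.0142 and 0.0155 m), for 0.3 s.
At the end, for the whole second after the job is handed in: the lobe holds the plunger within about 0.4 mm of full lift (its tip 21.2 to 22.5 mm from the camshaft's axis), pushed in 7.4 to 10.6 mm, so the slide kept its setting; the plunger is still and the shaft is home on its headstock centre (within 0.8 mm) (x of plunger_tip in the frame of bench between 0.0212 and 0.0225 m and value of joint plunger between 0.0074 and 0.0106 m and velocity of joint plunger between -0.002 and 0.002 m/s and value of joint tail_centre below 0.0008 m); the robot touches nothing.
It fails at once if the plunger is run to the end of its travel (value of joint plunger above 0.0115 m).
It fails at once if the shaft is pushed off its headstock centre (value of joint tail_centre above 0.003 m).
It fails at once if the fingers grip or press the shaft, gauge or bench hard (over 70 N, both fingers added) (contact force between the fingers and bench above 70 N).
It fails at once if another thing on the table is disturbed (distance of any of tappet_a, tappet_b, oil_bottle, grease_jar, screwdriver, wrench, micrometer from where it was at the start of the episode above 0.02 m).
It also fails if it takes over 67 s, if anything falls off the work surface, if the arm or the gripper's body presses on something with over 40 N, if the wrist force passes 120 N, or if a joint passes its speed limit or range.

### The arm

A 6-joint arm with a two-finger parallel gripper is mounted at the origin on the work surface. World frame = base frame: x ahead of the robot, y to its left, z up, the work surface at z = 0. Lengths are in m, angles in rad, forces in N, time in s.
With the tool pointing down it reaches from about 0.35 to 0.775 m from the base axis. Payload 7.3 kg.
Tool frame: the origin (TCP) lies at the centre of the arm's flange, where the gripper is bolted on; the fingertips stand 178 mm ahead of it and the grasp point (between the pads) lies 159 mm ahead of it; z points along the fingers, y is the line along which they close (so a half turn about z gives the same grasp; the last joint's range is limited). The gripper opens to 92 mm and grips with 3 to 60 N. Pads are 19 mm wide; open, the fingers measure 130 mm over their backs; the gripper's body (75 mm by 190 mm) begins 47 mm behind the grasp point.
Start: joints at [-0.146, 0.342, 1.524, -0, 1.275, -0.146], TCP at [0.525, 0, 0.405] pointing down, gripper open.
Joint ranges: [-2.53, 2.53], [-0.77, 2.02], [0.04, 2.7], [-1, 4.14], [0.28, 2.66], [-3.11, 3.11]. Speed limits (rad/s): [2.57, 2.57, 3.14, 3.14, 3.14, 3.14].

### API

Orientations are given as [roll, pitch, yaw] about the fixed x, y, z axes, in that order (R = Rz(yaw) Ry(pitch) Rx(roll)).
In Python, from cell import telemetry, vision, ticket gives the robot as it stands.
- The arm moves only by the shell command python3 -m crank 'ROWS' [FORCE]. ROWS is JSON, a list of rows, each a list of 5 numbers: the gripper command: -1 is shut, 1 is fully open, values between are in proportion, then the shift along the tool's x, y, z in mm, then the turn about the tool's z in rad. In form: [[fingers, dx, dy, dz, roll], ...]. A call has 1 to 12 rows; each row is the pose to reach, as a shift and turn from the pose commanded when the call began, along the tool's axes at that moment; what a row does not reach only later rows make up. A row lasts 1/12 s, in which the tool goes at most 41.7 mm and 7.16 degrees, less where a joint would pass 70% of its speed; a pose out of reach is approached as far as the arm can. A call with a gripper value outside its range is refused whole. The fingers move at their own pace and stop on an object; FORCE is the grip in N (left out, the last holds). Time passes only in rows, so rows that repeat a pose let the fingers close. It gives the time, the measured TCP pose, the force, the opening and the grip force at its end, in the units of the state.
- telemetry.observe(): the state, without advancing time (a new reading comes with each control period).
- vision.read_camera(name): name is "scene" or "side" or "wrist"; returns (picture, depth): 480x640x3 uint8, red, green, blue; 480x640 float32, m along the optical axis (not along the pixel's ray), 0 where there is no reading.
- vision.get_calibration(name): a dict with "camera_matrix" (3x3 intrinsics, pixels), "rvec" (rotation vector, rad) and "tvec" (3), from world to camera coordinates, as OpenCV has them. Camera axes: x right, y down, z forward; pixel columns grow to the right and rows downward; lengths in m; the calibration is good to about 2 mm. A picture is of the moment at which its call begins: read the wrist's pose just before it. get_calibration takes no time and is no camera call; for the wrist camera it gives the pose at the moment of the call.
- ticket.hand_in(): hands the job in; it is judged then, once.
The state is a dict: "time": time; "qpos": joint angles; "qvel": joint speeds; "joint_efforts": joint torques, N m; "tool_pos": TCP position; "tool_rot": TCP orientation; "contact_force": force on the tool from outside, world axes, zero at the start; "torque": the same for the moment, N m; "opening": finger opening in m; "grip_force": force on a finger pad.
Only numpy, scipy, OpenCV 4.12 (cv2) and the standard library are available. Lean on these libraries where they do the work, as an engineer would, in place of code of your own. Each camera call takes 0.05 s, during which the arm holds its last target. There are 200 camera calls.

## Working session

There is one attempt and no reset: what is moved stays moved. The work goes in short steps, Python scripts to look and compute and a shell command to move; the robot and the scene stay as the last step left them, time stands still between calls to the robot, and variables do not carry over. Pictures are saved under pics/ and viewed, at most 13 in all, crops included, and the job is handed in when it is done.

```bash
ls; mkdir -p pics
python3 - <<'E'
from cell import telemetry, vision
import cv2,numpy as np
print(telemetry.observe())
ims=[]
for n in ["scene","side","wrist"]:
    p,d=vision.read_camera(n); np.savez(f"{n}0.npz",p=p,d=d); c=vision.get_calibration(n)
    print(n,c)
    cv2.imwrite(f"pics/{n}0.png",p[:,:,::-1])
E
```

```text
pics
{'time': 0.0, 'qpos': array([-1.46024522e-01,  3.42718885e-01,  1.52502511e+00, -1.29376481e-05,
        1.27537224e+00, -1.46030316e-01]), 'qvel': array([-7.77971497e-04,  7.77770015e-04, -1.69244252e-03,  9.54524043e-06,
       -8.45258961e-04, -2.02594353e-04]), 'joint_efforts': array([ 7.61924657e-04, -4.31245601e+01, -2.44219762e+01,  7.17750052e-02,
        5.59406646e-02, -1.04314388e-04]), 'tool_pos': array([5.24865001e-01, 2.74865016e-05, 4.04043914e-01]), 'tool_rot': array([-3.14008349e+00, -2.09459130e-04,  1.57080574e+00]), 'contact_force': array([ 0.39820773,  0.77174086, -0.98623752]), 'torque': array([-0.0195189 , -0.02884712,  0.0047616 ]), 'grip_force': 0.0, 'opening': 0.09191018174812403}
scene {'camera_matrix': array([[501.69414511,   0.        , 320.29156198],
       [  0.        , 501.69414511, 238.183323  ],
       [  0.        ,   0.        ,   1.        ]]), 'rvec': array([ 2.18363193,  1.20872649, -0.42457088]), 'tvec': array([-0.31205306, -0.33778758,  1.47995916])}
side {'camera_matrix': array([[542.7326591 ,   0.        , 313.40631223],
       [  0.        , 542.7326591 , 243.06248449],
       [  0.        ,   0.        ,   1.        ]]), 'rvec': array([ 0.81814825, -2.40104847,  1.2602495 ]), 'tvec': array([0.48787049, 0.30391893, 0.92125317])}
wrist {'camera_matrix': array([[362.31752545,   0.        , 321.37581069],
       [  0.        , 362.31752545, 235.83994314],
       [  0.        ,   0.        ,   1.        ]]), 'rvec': array([-2.85063906e+00, -1.76829815e-03,  2.12384456e-03]), 'tvec': array([-0.52497198, -0.03586552,  0.39032238])}
```

View pics/scene0.png

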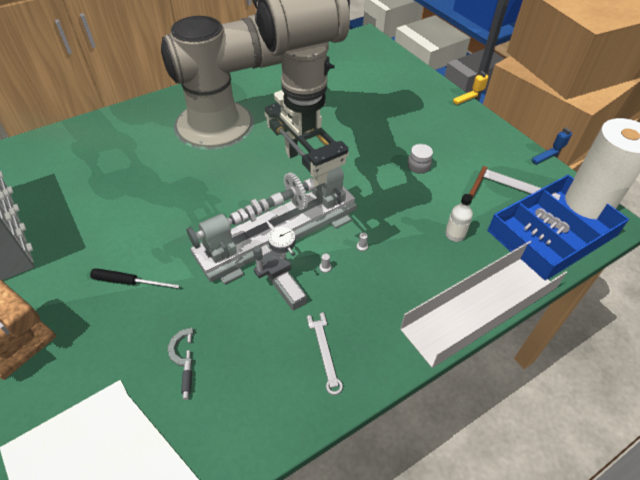

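View pics/side0.png

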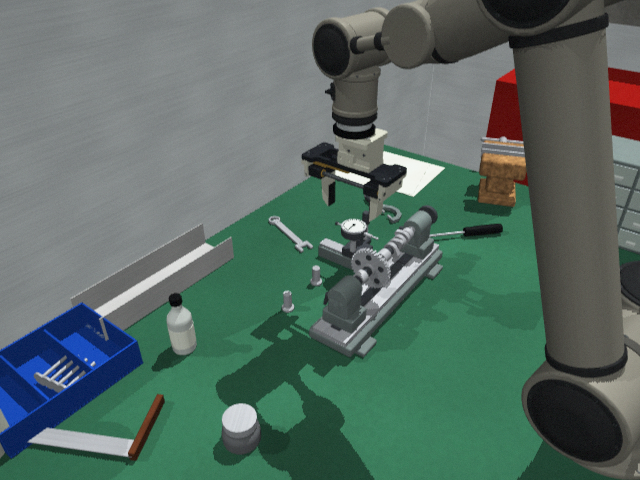

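The scene view shows the bench with the dial near (283,237) and the gear at (297,188). In the side view the dial is at (354,228) and the gear at (370,268). Next is the wrist view.

View pics/wrist0.png

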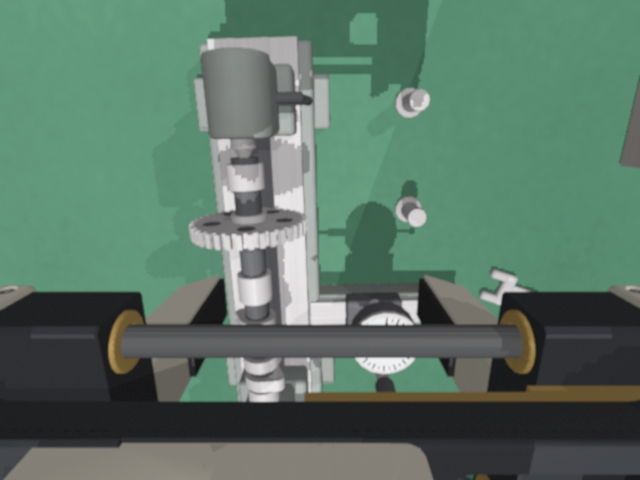

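The wrist view has image right = +x and up = +y. The headstock is at the top (238,95), the gear at (247,228), the dial at (387,340) and tappets at (412,102) and (410,212). I'll zoom in for details.

```bash
cat > h.py <<'E'
import numpy as np,cv2
from cell import telemetry, vision
def snap(n):
    c=vision.get_calibration(n); p,d=vision.read_camera(n); return p,d,c
def cloud(d,c):
    K=c["camera_matrix"];R=cv2.Rodrigues(c["rvec"])[0];t=c["tvec"]
    v,u=np.indices(d.shape); 
    X=np.stack([(u-K[0,2])/K[0,0]*d,(v-K[1,2])/K[1,1]*d,d],-1)
    W=(X-t)@R; W[d==0]=np.nan; return W
def ray(uv,c,z):
    K=c["camera_matrix"];R=cv2.Rodrigues(c["rvec"])[0];t=c["tvec"]
    o=-R.T@t; r=R.T@np.linalg.inv(K)@np.array([uv[0],uv[1],1.]); return o+r*(z-o[2])/r[2]
E
python3 - <<'E'
from h import *
P={}
for n in["scene","side","wrist"]:
    z=np.load(n+"0.npz"); c=vision.get_calibration(n); P[n]=(z["p"],cloud(z["d"],c),c)
a=P["scene"][0][160:320,180:380]; b=P["side"][0][190:370,280:460]
a=cv2.resize(a,(400*1,320),interpolation=cv2.INTER_CUBIC);b=cv2.resize(b,(400,400),interpolation=cv2.INTER_CUBIC)
o=np.zeros((400,800,3),np.uint8);o[:320,:400]=a;o[:,400:]=b
cv2.imwrite("pics/zoom.png",o[:,:,::-1])
w=P["wrist"][1]
for uv in [(387,340),(238,60),(238,95),(238,130),(247,228),(253,290),(415,215),(418,100),(262,383),(385,385),(205,75),(330,310),(405,310)]: print(uv,w[uv[1],uv[0]].round(4))
# headstock stock top region: cylinder axis direction by sampling max z per row
for v in range(60,132,10):
    r=w[v,195:290]; print(v, r[np.nanargmax(r[:,2])].round(4))
for v in range(215,245,4):
    r=w[v,190:310]; m=r[:,2]>.09; print(v,np.nanmin(r[m],0).round(4),np.nanmax(r[m],0).round(4))
E
```

```text
(387, 340) [0.5408 0.0305 0.3091]
(238, 60) [0.4732 0.1183 0.1359]
(238, 95) [0.4717 0.0979 0.1353]
(238, 130) [0.4704 0.0764 0.1358]
(247, 228) [0.4738 0.0115 0.1422]
(253, 290) [ 0.4727 -0.0417  0.1286]
(415, 215) [ 0.6157 -0.0031  0.0414]
(418, 100) [0.6105 0.1014 0.0414]
(262, 383) [ 0.4758 -0.126   0.1293]
(385, 385) [ 0.5819 -0.1415  0.1124]
(205, 75) [0.4496 0.1106 0.1285]
(330, 310) [ 0.5344 -0.1087  0.0353]
(405, 310) [ 0.5956 -0.069   0.1092]
60 [0.47   0.1179 0.1383]
70 [0.4638 0.1123 0.1374]
80 [0.4668 0.1064 0.1389]
90 [0.4689 0.1006 0.1388]
100 [0.4671 0.0947 0.1383]
110 [0.4698 0.0887 0.138 ]
120 [0.4693 0.0826 0.1377]
130 [0.4683 0.0764 0.1378]
215 [0.4308 0.0094 0.0948] [0.5123 0.0168 0.1259]
219 [0.4268 0.0097 0.1097] [0.5134 0.0145 0.1287]
223 [0.4274 0.008  0.115 ] [0.5134 0.0126 0.1325]
227 [0.4303 0.0059 0.1188] [0.5135 0.0121 0.1417]
231 [0.4302 0.003  0.1198] [0.5135 0.0121 0.1518]
235 [0.4301 0.0022 0.1278] [0.5117 0.0114 0.1589]
239 [0.4301 0.     0.1309] [0.5053 0.0086 0.1584]
243 [0.4369 0.0007 0.1425] [0.4996 0.0061 0.1592]
```

View pics/zoom.png

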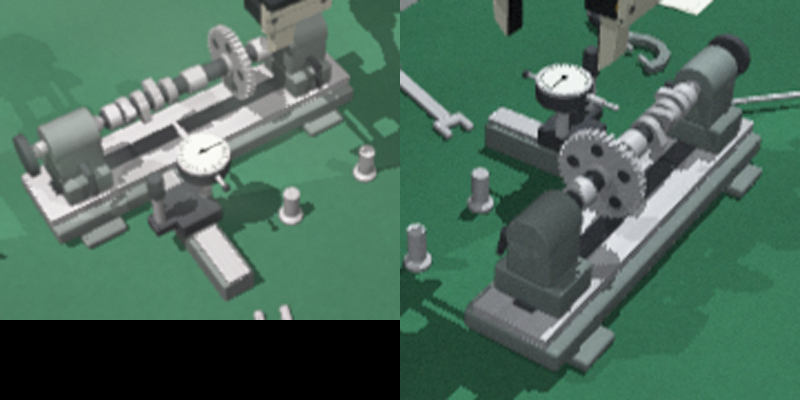

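The left zoom shows the pull post as a dark knob at about (155,183), which is scene (257,251), beside the dial on its −y side. Next I'll get its coordinates from the depth clouds.

Run:
```python
from h import *
for n in["scene","side"]:
    z=np.load(n+"0.npz"); c=vision.get_calibration(n); p=z["p"].astype(int); w=cloud(z["d"],c)
    x,y,zz=w[...,0],w[...,1],w[...,2]
    m=(p.min(-1)>200)&(abs(zz-.129)<.006)&(x>.52)&(x<.66)&(abs(y+.08)<.1)
    (cx,cy),r=cv2.minEnclosingCircle(w[m][:,:2].astype(np.float32)); print(n,"dial",m.sum(),cx,cy,r,zz[m].mean())
    m=(zz>.095)&(zz<.136)&(x>.53)&(x<.65)&(y<-.1)&(y>-.2)
    print("post",m.sum(),w[m].min(0),w[m].max(0), np.median(w[m],0))
    mt=m&(zz>.126); print("posttop",mt.sum(),w[mt].mean(0) if mt.any() else '')
    # bed side faces / edges
    m=(zz>.012)&(zz<.04)&(x>.38)&(x<.56)&(y>-.32)&(y<.2)
    q=w[m][:,:2]
    for lo,hi in((.40,.45),(.50,.55)):
        e=q[(q[:,0]>lo)&(q[:,0]<hi)]
        for y0 in np.arange(-.3,.2,.05):
            s=e[(e[:,1]>y0)&(e[:,1]<y0+.02)]
            if len(s)>5: print(lo,y0.round(2),len(s),np.percentile(s[:,0],[10,50,90]).round(4))
```

```text
scene dial 397 0.5772991180419922 -0.09261889010667801 0.029070913791656494 0.12664707554749946
post 378 [ 0.54997047 -0.16078844  0.09518758] [ 0.60575618 -0.10010737  0.13288242] [ 0.58629989 -0.11584312  0.12537118]
posttop 161 [ 0.5806249  -0.12367545  0.12799191]
0.5 -0.25 111 [0.5117 0.5219 0.5256]
0.5 -0.2 122 [0.5113 0.5223 0.5272]
0.5 -0.15 63 [0.5099 0.5184 0.5231]
0.5 -0.1 16 [0.5091 0.5138 0.5265]
0.5 -0.0 82 [0.5072 0.5165 0.5197]
0.5 0.05 83 [0.5047 0.5148 0.5185]
0.5 0.1 95 [0.5047 0.5146 0.5224]
side dial 185 0.5761258602142334 -0.09207609295845032 0.027275661006569862 0.12594925300007198
post 173 [ 0.54965991 -0.15689836  0.09757583] [ 0.60230018 -0.10002727  0.13149136] [ 0.57777527 -0.12010742  0.1247749 ]
posttop 61 [ 0.57846608 -0.12518906  0.12779959]
0.4 -0.25 50 [0.4248 0.428  0.4366]
0.4 -0.2 65 [0.4229 0.4264 0.4352]
0.4 -0.15 62 [0.422  0.4262 0.4339]
0.4 -0.1 62 [0.4207 0.4244 0.4328]
0.4 -0.05 70 [0.4192 0.4233 0.4321]
0.4 -0.0 85 [0.4181 0.4224 0.4305]
0.4 0.05 93 [0.4165 0.4204 0.4293]
0.4 0.1 106 [0.4147 0.4183 0.4276]
0.4 0.15 7 [0.431 0.439 0.447]
0.5 0.1 6 [0.5114 0.5133 0.5147]
0.5 0.15 20 [0.5019 0.5065 0.5116]
```

```bash
python3 - <<'E'
from h import *
for n in["scene","side"]:
    z=np.load(n+"0.npz"); c=vision.get_calibration(n); w=cloud(z["d"],c)
    x,y,zz=w[...,0],w[...,1],w[...,2]
    m=(zz>.10)&(zz<.136)&(x>.53)&(x<.65)&(y<-.135)&(y>-.2)
    q=w[m]; print(n,len(q),q.min(0),q.max(0)); t=q[q[:,2]>.127]; print(len(t),t.mean(0),t.min(0),t.max(0))
E
python3 -m crank '[[1,-40,25,0,0],[1,-80,35,0,0],[1,-110,35,0,0.027],[1,-110,35,0,0.027],[1,-110,35,0,0.027]]' 8
```

```text
scene 117 [ 0.57354908 -0.16078844  0.10039131] [ 0.59377163 -0.14341763  0.13288242]
50 [ 0.58400161 -0.15177559  0.12958022] [ 0.57354908 -0.15947045  0.12729816] [ 0.59377163 -0.1444176   0.13288242]
side 83 [ 0.57271312 -0.15689836  0.10050269] [ 0.59096985 -0.14073857  0.13149136]
24 [ 0.58176036 -0.14990212  0.12922538] [ 0.57314982 -0.15689836  0.12724224] [ 0.5901645  -0.14122659  0.13149136]
time: 0.57
tool_pos: [0.5599, -0.1116, 0.404]
tool_rot: [-3.14, -0.001, 1.541]
contact_force: [-0.7, 0.4, -0.5]
opening: 0.0917
grip_force: 0.0
```

Run:
```python
from h import *
p,d,c=snap("wrist"); cv2.imwrite("pics/w1.png",p[:,:,::-1]); np.savez("w1.npz",p=p,d=d,**c)
w=cloud(d,c); q=w[(abs(w[...,2]-.129)<.004)&(w[...,1]<-.125)&(w[...,0]>.54)&(w[...,0]<.63)]
print(len(q), q.mean(0) if len(q) else '', q.min(0),q.max(0)) if len(q) else 0
```

```text
385 [ 0.58295684 -0.14845751  0.12857777] [ 0.57488548 -0.15751295  0.12507924] [ 0.59195664 -0.14087732  0.1309071 ]
```

View pics/w1.png

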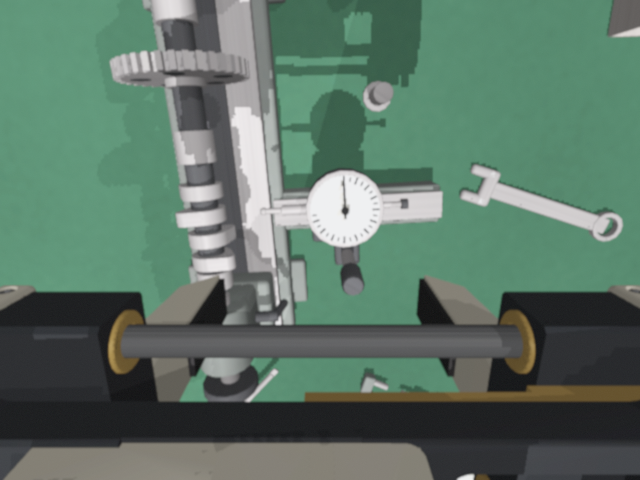

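The wrist view shows the dial centre at (345,208) with the pointer at 12 o'clock, the plunger tip at (263,211), the lobe at (200,216), and the post top at (352,275).

Run:
```python
from h import *
z=np.load("w1.npz");c={k:z[k] for k in("camera_matrix","rvec","tvec")}
B=lambda P:(lambda r:(r[0]*np.cos(.027)+r[1]*np.sin(.027),-r[0]*np.sin(.027)+r[1]*np.cos(.027)))(np.array(P[:2])-[.472,.006])
for nm,uv,h in(("tip",(263,211),.115),("post",(352,279),.13),("dial",(345,208),.129)):
    P=ray(uv,c,h); print(nm,P.round(4),"bench",np.round(B(P),4))
w=cloud(z["d"],c)
# axis by shaft edges: bearing part rows
for v in(110,145,170,240):
    r=w[v,160:250]; m=(r[:,2]>.105); print(v,r[m].min(0).round(4),r[m].max(0).round(4))
for v in(58,64,70,76):
    r=w[v,100:260]; m=(r[:,2]>.11); print('g',v,r[m].min(0).round(4),r[m].max(0).round(4))
```

```text
tip [ 0.5165 -0.0928  0.115 ] bench [ 0.0418 -0.1   ]
post [ 0.5824 -0.144   0.13  ] bench [ 0.1063 -0.1529]
dial [ 0.5777 -0.0892  0.129 ] bench [ 0.1031 -0.0981]
110 [ 0.4622 -0.0197  0.1125] [ 0.4802 -0.0191  0.1252]
145 [ 0.4605 -0.0434  0.1137] [ 0.4847 -0.0423  0.1283]
170 [ 0.4639 -0.0613  0.1129] [ 0.4816 -0.0597  0.1247]
240 [ 0.4601 -0.1158  0.1128] [ 0.4893 -0.1099  0.1301]
g 58 [0.437  0.0066 0.1204] [0.5133 0.0118 0.1586]
g 64 [0.4342 0.0035 0.1112] [0.5135 0.0096 0.1594]
g 70 [0.4335 0.0007 0.1148] [0.5138 0.0053 0.1585]
g 76 [0.4333 0.     0.1114] [0.5093 0.0022 0.1445]
```

```bash
python3 - <<'E'
from h import *
z=np.load("w1.npz");c={k:z[k] for k in("camera_matrix","rvec","tvec")}
w=cloud(z["d"],c)
for uv in((285,304),(282,308),(276,313),(268,317),(300,270)): print(uv,w[uv[1],uv[0]].round(4))
E
python3 -m crank '[[0.1,-18,12,30,-0.054],[0.1,-36,24,60,-0.054],[0.1,-36,24,80,-0.054],[0.1,-36,24,80,-0.054],[0.1,-36,24,80,-0.054]]' 8
```

```text
(285, 304) [ 0.5231 -0.1931  0.0721]
(282, 308) [ 0.5209 -0.194   0.0782]
(276, 313) [ 0.5172 -0.1913  0.0925]
(268, 317) [ 0.5101 -0.1941  0.0942]
(300, 270) [ 0.5342 -0.1838  0.0102]
time: 1.03
tool_pos: [0.5829, -0.1452, 0.3242]
tool_rot: [-3.139, -0.001, 1.599]
contact_force: [-0.3, -0.9, 0.8]
opening: 0.0633
grip_force: 0.0
```

```bash
python3 -m crank '[[0.1,-3,0,20,0],[0.1,-3,0,45,0],[0.1,-3,0,45,0],[-1,-3,0,45,0],[-1,-3,0,45,0],[-1,-3,0,45,0],[-1,-3,0,45,0],[-1,-3,0,45,0],[-1,-3,0,45,0]]' 8
```

```text
time: 1.78
tool_pos: [0.583, -0.1496, 0.2807]
tool_rot: [3.141, 0.0, 1.598]
contact_force: [-2.8, 1.5, 5.1]
opening: 0.0176
grip_force: 8.0
```

```bash
python3 -m crank '[[-1,0,-3,0,0],[-1,0,-6,0,0],[-1,0,-10,0,0],[-1,0,-14,0,0],[-1,0,-18,0,0],[-1,0,-22,0,0],[-1,0,-24,0,0],[-1,0,-24,0,0],[-1,0,-24,0,0]]' 8
python3 - <<'E'
from h import *
p,d,c=snap("wrist"); np.savez("w2.npz",p=p,d=d,**c)
s=snap("scene")[0]
o=np.zeros((480,800,3),np.uint8); o[:,:480]=p[:,80:560]; o[:320,480:]=cv2.resize(s[200:300,240:340],(320,320),interpolation=cv2.INTER_CUBIC)
cv2.imwrite("pics/w2.png",o[:,:,::-1])
E
```

```text
time: 2.53
tool_pos: [0.5597, -0.1502, 0.2806]
tool_rot: [3.139, 0.001, 1.598]
contact_force: [4.1, 2.5, 5.3]
opening: 0.0178
grip_force: 8.0
```

View pics/w2.png

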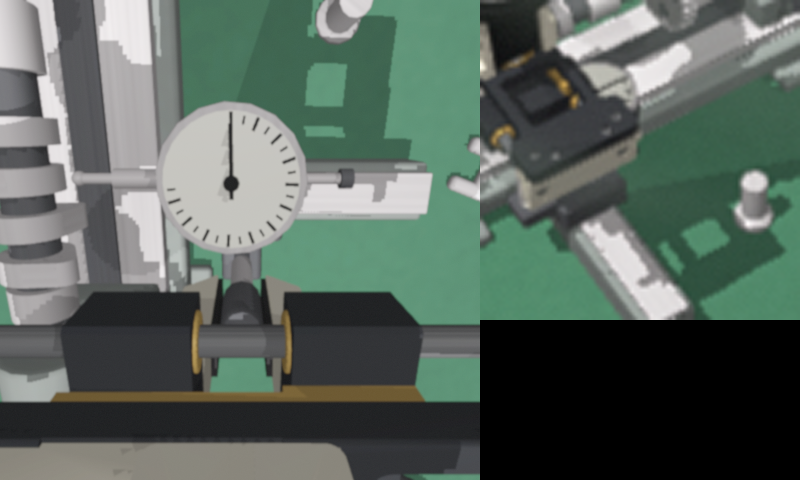

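The wrist view now shows the dial at crop (231,184) with the pointer still at zero. The plunger tip is at (75,177), just short of the lobe. I'll measure the gap.

Run:
```python
from h import *
z=np.load("w2.npz");c={k:z[k] for k in("camera_matrix","rvec","tvec")}
w=cloud(z["d"],c); q=w[(w[...,2]>.09)&(w[...,0]<.53)]
R=np.array([[np.cos(.027),np.sin(.027)],[-np.sin(.027),np.cos(.027)]])
b=(q[:,:2]-[.472,.006])@R.T
for y0 in np.arange(-.17,-.04,.004):
    m=(b[:,1]>y0)&(b[:,1]<y0+.004)
    if m.sum()>5: print(y0.round(3),m.sum(),b[m,0].min().round(4),b[m,0].max().round(4),q[m,2].max().round(4), q[m][b[m,0].argmax(),2].round(4))
print("tip ray",R@(ray((155,177),c,.115)[:2]-[.472,.006]), w[177,156:175:3].round(4))
```

```text
-0.166 6 0.004 0.0073 0.1197 0.1135
-0.162 133 -0.0126 0.0109 0.1704 0.1164
-0.158 776 -0.013 0.0116 0.1748 0.1137
-0.154 995 -0.0121 0.0117 0.1798 0.1161
-0.15 1195 -0.0124 0.0118 0.1841 0.1143
-0.146 1221 -0.014 0.0114 0.1863 0.1166
-0.142 1149 -0.0138 0.0537 0.2111 0.1895
-0.138 3154 -0.0136 0.0544 0.2156 0.2081
-0.134 14535 -0.0172 0.0545 0.2172 0.1911
-0.13 4753 -0.0104 0.0545 0.1928 0.1908
-0.126 2167 -0.0129 0.0547 0.1927 0.1847
-0.122 2372 -0.0135 0.0547 0.1922 0.1772
-0.118 997 -0.015 0.016 0.1305 0.1036
-0.114 1180 -0.0168 0.0544 0.1301 0.1234
-0.11 603 -0.0108 0.0551 0.1265 0.1256
-0.106 1108 -0.0192 0.0552 0.1325 0.125
-0.102 2137 -0.019 0.0553 0.1327 0.126
-0.098 1779 -0.0203 0.0554 0.1326 0.1258
-0.094 699 -0.011 0.0555 0.1264 0.125
-0.09 700 -0.0133 0.0557 0.1301 0.124
-0.086 1038 -0.0139 0.0134 0.1306 0.1141
-0.082 1082 -0.0149 0.0133 0.1309 0.1146
-0.078 812 -0.0129 0.0133 0.1305 0.1158
-0.074 729 -0.0108 0.0085 0.1258 0.1164
-0.07 741 -0.011 0.0085 0.1255 0.1152
-0.066 773 -0.0103 0.0085 0.1255 0.1149
-0.062 1213 -0.0155 0.0118 0.1295 0.115
-0.058 1118 -0.0127 0.0119 0.1301 0.1159
-0.054 1165 -0.014 0.0119 0.1295 0.1189
-0.05 1195 -0.0136 0.0122 0.1292 0.114
-0.046 1222 -0.0126 0.0122 0.1297 0.1144
-0.042 397 -0.0128 0.0121 0.1281 0.1161
tip ray [ 0.01844386 -0.09952702] [[ 0.4947 -0.0926  0.1177]
 [ 0.4961 -0.0925  0.1181]
 [ 0.4964 -0.0928  0.1161]
 [ 0.497  -0.0929  0.1148]
 [ 0.4985 -0.0928  0.1154]
 [ 0.5002 -0.0926  0.1168]
 [ 0.5011 -0.0926  0.1161]]
```

```bash
cat >> h.py <<'E'
def pointer(p,cu=311,cv=184,r0=15,r1=48):
    g=p.astype(int).max(-1); v,u=np.nonzero(g<110); du,dv=u-cu,v-cv; r=np.hypot(du,dv)
    m=(r>r0)&(r<r1); s=np.arctan2((du[m]).mean(),-(dv[m]).mean()); return s,m.sum()
E
python3 -m crank '[[-1,0,-1,0,0],[-1,0,-2,0,0],[-1,0,-3,0,0],[-1,0,-4,0,0],[-1,0,-4.5,0,0],[-1,0,-4.5,0,0],[-1,0,-4.5,0,0]]' 8
python3 - <<'E'
from h import *
z=np.load("w2.npz"); print(pointer(z["p"]))
p,d,c=snap("wrist"); print(pointer(p)); np.savez("w3.npz",p=p,d=d,**c)
E
```

```text
time: 3.22
tool_pos: [0.5554, -0.1503, 0.2806]
tool_rot: [3.138, 0.001, 1.598]
contact_force: [5.2, 2.5, 5.4]
opening: 0.0175
grip_force: 8.0
(np.float64(-0.025027283039541135), np.int64(99))
(np.float64(0.03927252796251973), np.int64(98))
```

```bash
python3 -m crank '[[-1,0,-0.6,0,0],[-1,0,-1.2,0,0],[-1,0,-1.8,0,0],[-1,0,-1.8,0,0],[-1,0,-1.8,0,0]]' 8
python3 - <<'E'
from h import *
p,d,c=snap("wrist"); print(pointer(p)); np.savez("w3.npz",p=p,d=d,**c)
cv2.imwrite("pics/w3.png",p[:300,100:500,::-1])
E
```

```text
time: 3.68
tool_pos: [0.5536, -0.1504, 0.2806]
tool_rot: [3.138, 0.001, 1.598]
contact_force: [5.2, 2.3, 5.6]
opening: 0.0178
grip_force: 8.0
(np.float64(0.6826299630358924), np.int64(108))
```

View pics/w3.png

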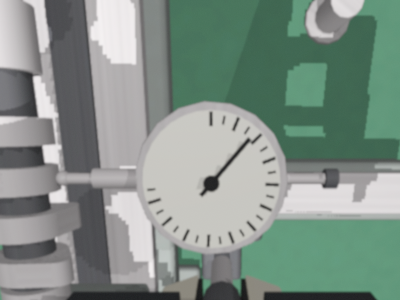

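The pointer sits at about 0.7 rad, so the plunger is in about 1.75 mm. I'll release and check that it holds.

```bash
python3 -m crank '[[-1,0,0,0,0],[-1,0,0,0,0],[-0.3,0,0,0,0],[-0.3,0,0,0,0],[-0.3,0,0,0,0],[-0.3,0,0,0,0]]' 8
python3 - <<'E'
from h import *
p,d,c=snap("wrist"); print(pointer(p))
E
```

```text
time: 4.23
tool_pos: [0.5524, -0.1505, 0.2791]
tool_rot: [-3.14, -0.001, 1.598]
contact_force: [1.0, 0.1, -0.9]
opening: 0.0321
grip_force: 0.0
(np.float64(0.83798122500839), np.int64(106))
```

```bash
python3 -m crank '[[-0.3,0,0,-40,0],[-0.3,0,0,-80,0],[-0.3,20,-8,-120,0.12],[-0.3,40,-17,-120,0.24],[-0.3,60,-26,-120,0.36],[-0.3,80,-35,-120,0.48],[-0.3,100,-45,-120,0.6],[-0.3,120,-55,-120,0.72],[-0.3,140,-65,-120,0.84],[-0.3,159,-77,-120,0.96],[-0.3,159,-77,-120,1.08],[-0.3,159,-77,-120,1.2]]' 8
python3 -m crank '[[-0.3,0,0,0,0.12],[-0.3,0,0,0,0.24],[-0.3,0,0,0,0.37],[-0.3,0,0,0,0.371],[-0.3,0,0,0,0.371]]' 8
python3 - <<'E'
from h import *
p,d,c=snap("wrist"); np.savez("w4.npz",p=p,d=d,**c)
cv2.imwrite("pics/w4.png",p[:,:,::-1])
E
```

```text
time: 5.28
tool_pos: [0.4707, 0.0074, 0.3998]
tool_rot: [-3.141, 0.001, 0.394]
contact_force: [1.7, -0.0, 0.1]
opening: 0.0322
grip_force: 0.0
time: 5.7
tool_pos: [0.4714, 0.0064, 0.3996]
tool_rot: [3.142, 0.001, 0.03]
contact_force: [-0.2, 0.1, 0.4]
opening: 0.0318
grip_force: 0.0
```

View pics/w4.png

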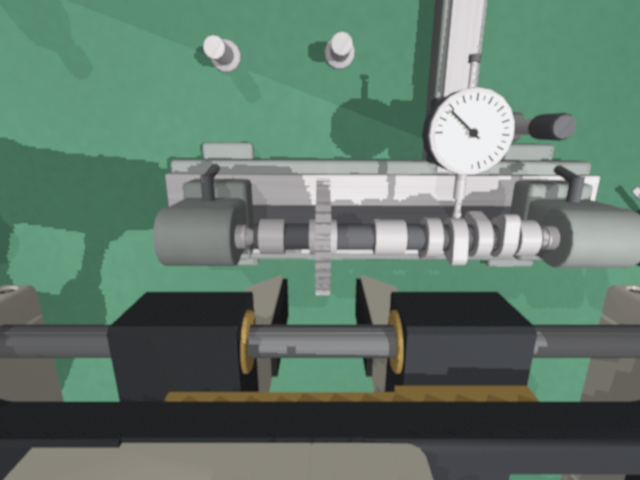

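The wrist view along bench x shows the gear edge-on at u≈323, midway between the fingers. The dial is at (473,132) with its pointer about 0.8 rad clockwise from zero (left), so the slide setting held at about 2 mm.

Run:
```python
from h import *
z=np.load("w4.npz");c={k:z[k] for k in("camera_matrix","rvec","tvec")};p=z["p"]
w=cloud(z["d"],c)
m=(w[...,2]>.13)&(w[...,2]<.165)&(abs(w[...,1]-.006)<.02)&(w[...,0]>.42)&(w[...,0]<.52)
q=w[m]; print(len(q),q.min(0),q.max(0),q.mean(0))
for x0 in np.arange(.43,.515,.01):
    s=q[(q[:,0]>x0)&(q[:,0]<x0+.01)]
    if len(s): print(x0.round(3),len(s),np.percentile(s[:,1],[5,50,95]).round(4),s[:,2].max().round(4))
print(telemetry.observe()["tool_pos"])
from h import pointer
a,n=pointer(p,473,132,10,30); print("ptr(left=0):",a+np.pi/2,n)
```

```text
1592 [ 4.31875285e-01 -6.85403676e-05  1.30036663e-01] [0.51086763 0.01164327 0.15907497] [0.47725677 0.00597465 0.14987551]
0.43 70 [0.0004 0.0048 0.0095] 0.1457
0.44 117 [0.0008 0.0054 0.0096] 0.1536
0.45 203 [0.0009 0.0053 0.0098] 0.1577
0.46 175 [0.0009 0.0055 0.0101] 0.1587
0.47 262 [0.0014 0.0063 0.0109] 0.1591
0.48 250 [0.0016 0.0061 0.0106] 0.1572
0.49 259 [0.0019 0.0065 0.0109] 0.1535
0.5 250 [0.002  0.0067 0.0113] 0.147
0.51 6 [0.0043 0.0089 0.0113] 0.1305
[0.47145984 0.00637144 0.3996224 ]
ptr(left=0): 0.7496990507181243 14
```

```bash
python3 -m crank '[[-0.3,-28,0,40,0],[-0.3,-28,0,80,0],[-0.3,-28,0,102,0],[-0.3,-28,0,102,0],[-1,-28,0,102,0],[-1,-28,0,102,0],[-1,-28,0,102,0],[-1,-28,0,102,0],[-1,-28,0,102,0]]' 6
python3 - <<'E'
from h import *
p,d,c=snap("wrist"); np.savez("w5.npz",p=p,d=d,**c)
cv2.imwrite("pics/w5.png",p[:,:,::-1])
E
```

```text
time: 6.5
tool_pos: [0.4443, 0.0052, 0.2993]
tool_rot: [3.14, -0.004, 0.027]
contact_force: [-0.6, -4.9, 5.1]
opening: 0.0099
grip_force: 6.0
```

View pics/w5.png

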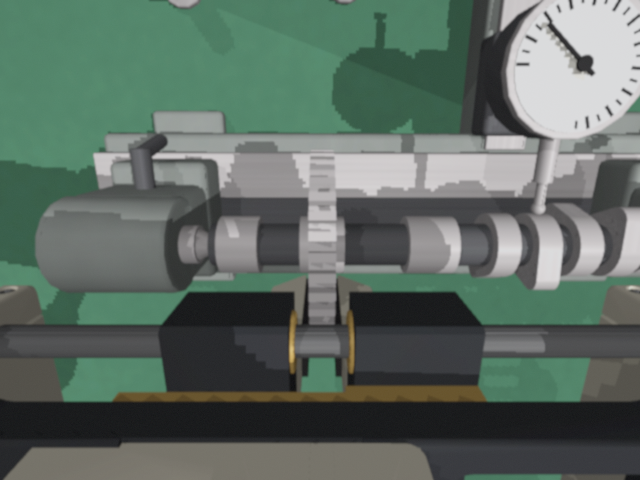

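Gripped on centre; the gear's −x rim is between the fingers at (322,310). Now I swing it over the top.

```bash
python3 -m crank '[[-1,2.1,0,-2.3,0],[-1,4.4,0,-4.4,0],[-1,6.9,0,-6.3,0],[-1,9.6,0,-8,0],[-1,12.4,0,-9.5,0],[-1,15.3,0,-10.7,0],[-1,18.3,0,-11.6,0],[-1,21.3,0,-12.3,0],[-1,24.4,0,-12.7,0],[-1,27.6,0,-12.9,0],[-1,30.7,0,-12.7,0],[-1,33.9,0,-12.3,0]]' 10
cat >> h.py <<'E'
def dial(p,d,c):
    # pointer angle from bench +y, clockwise from above, by rays onto dial plane
    K=c["camera_matrix"]; w=cloud(d,c); P=p.astype(int)
    hsv=cv2.cvtColor(p,cv2.COLOR_RGB2HSV)
    reg=((w[...,0]>.50)&(w[...,0]<.60)&(w[...,1]<-.05)&(w[...,1]>-.135)&(w[...,2]>.12)&(w[...,2]<.138))
    q=w[reg][:,:2].astype(np.float32); (cx,cy),r=cv2.minEnclosingCircle(q)
    q=w[reg&(P.max(-1)<90)]; dx,dy=q[:,0]-cx,q[:,1]-cy; rr=np.hypot(dx,dy)
    m=(rr>.006)&(rr<.017); a=np.arctan2(dx[m].mean(),dy[m].mean())+.027
    return a,m.sum(),cx,cy,r
def lobe(d,c,y0,y1,xc=.4715,yc=.006):
    w=cloud(d,c); q=w[(w[...,2]>.08)&(w[...,2]<.14)]; bx=(q[:,0]-xc)+(q[:,1]-yc)*.027; by=q[:,1]-yc-(q[:,0]-xc)*.027
    m=(by>y0)&(by<y1)&(abs(bx)<.026); z=q[m,2]-.115; r=np.hypot(bx[m],z); i=np.argsort(r)[-40:]
    return np.degrees(np.arctan2(z[i],bx[i])).mean(), r[i].mean()
E
python3 - <<'E'
from h import *
z=np.load("w5.npz");cc={k:z[k] for k in("camera_matrix","rvec","tvec")}
p,d,c=snap("wrist"); np.savez("w6.npz",p=p,d=d,**c)
for a in((z["p"],z["d"],cc),(p,d,c)): print(dial(*a),lobe(a[1],a[2],-.104,-.096))
E
```

```text
time: 7.55
tool_pos: [0.4764, 0.006, 0.3097]
tool_rot: [3.14, 0.005, 0.027]
contact_force: [-6.3, -7.1, 0.9]
opening: 0.0101
grip_force: 10.0
(np.float64(0.6589947867995007), np.int64(106), 0.5500262975692749, -0.09180250018835068, 0.02914387360215187) (np.float64(0.38116125065527606), np.float64(0.02523371551177368))
(np.float64(0.6920912850477615), np.int64(63), 0.5496732592582703, -0.09194216132164001, 0.029053613543510437) (np.float64(0.380775072826656), np.float64(0.02509242254531131))
```

```bash
sed -i 's/abs(bx)<.026/(abs(bx)<.026)\&((bx<.012)|(q[:,2]>.122))/' h.py
python3 - <<'E'
from h import *
for n in("w4","w5","w6"):
    z=np.load(n+".npz");cc={k:z[k] for k in("camera_matrix","rvec","tvec")}; print(n,lobe(z["d"],cc,-.104,-.096))
E
python3 -m crank '[[-1,3,0,0.5,0],[-1,6,0,1.2,0],[-1,9,0,2.3,0],[-1,11.7,0,3.5,0],[-1,14.4,0,5,0],[-1,16.9,0,6.8,0],[-1,19.2,0,8.7,0],[-1,21.3,0,10.8,0],[-1,21.3,0,10.8,0]]' 10
python3 - <<'E'
from h import *
p,d,c=snap("wrist"); np.savez("w7.npz",p=p,d=d,**c)
print(dial(p,d,c),lobe(d,c,-.104,-.096))
E
```

```text
w4 (np.float64(8.219771263242274), np.float64(0.022262674810327905))
w5 (np.float64(8.472359362300592), np.float64(0.022653009493886343))
w6 (np.float64(11.384093142289009), np.float64(0.021905741902845343))
time: 8.35
tool_pos: [0.4982, 0.0065, 0.299]
tool_rot: [3.14, 0.003, 0.027]
contact_force: [-3.3, -6.0, -2.2]
opening: 0.0099
grip_force: 10.0
(np.float64(1.4127547011059207), np.int64(160), 0.5418213605880737, -0.09184202551841736, 0.03618305176496506) (np.float64(7.153689098252267), np.float64(0.01639641930894208))
```

Run:
```python
from h import *
p=np.load("w7.npz")["p"]; cv2.imwrite("pics/w7.png",p[:,:,::-1])
```

```text
(no output)
```

View pics/w7.png

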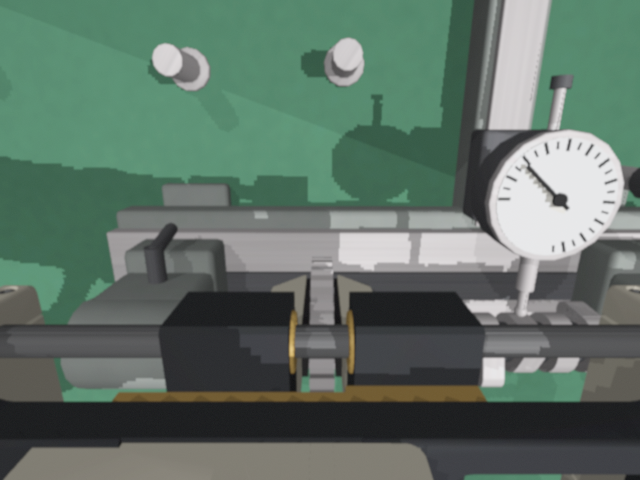

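The dial pointer is still near 0.7 rad, from dial centre (560,200) to tip (525,160), so the plunger is still on the round back. The lobes are hidden behind the gripper. I'll release, go back, and look at the lobe.

```bash
python3 -m crank '[[-0.3,0,0,0,0],[-0.3,0,0,0,0],[-0.3,0,0,0,0],[-0.3,0,0,-20,0],[-0.3,-15,0,-45,0],[-0.3,-35,0,-50,0],[-0.3,-55,0,-50,0],[-0.3,-55,0,-50,0]]' 6
python3 - <<'E'
from h import *
p,d,c=snap("wrist"); np.savez("w8.npz",p=p,d=d,**c)
print(dial(p,d,c),lobe(d,c,-.104,-.096))
z=np.load("w5.npz");c5={k:z[k] for k in("camera_matrix","rvec","tvec")}
for D,C in((z["d"],c5),(d,c)):
    w=cloud(D,C);q=w[(w[...,2]>.08)&(w[...,2]<.14)]; bx=(q[:,0]-.4715)+(q[:,1]-.006)*.027; by=q[:,1]-.006-(q[:,0]-.4715)*.027
    m=(by>-.105)&(by<-.096)&(bx<.02)
    a=np.degrees(np.arctan2(q[m,2]-.115,bx[m]));r=np.hypot(bx[m],q[m,2]-.115)*1e3
    print([(A,round(float(np.percentile(r[(a>A)&(a<A+15)],90)),1)) for A in range(0,180,15) if ((a>A)&(a<A+15)).sum()>3])
E
```

```text
time: 9.07
tool_pos: [0.4412, 0.0062, 0.3498]
tool_rot: [-3.141, 0.001, 0.027]
contact_force: [-0.7, 0.3, 0.4]
opening: 0.0323
grip_force: 0.0
(np.float64(0.9141756409611084), np.int64(35), 0.5457115173339844, -0.09245467931032181, 0.03234928473830223) (np.float64(10.234497236584694), np.float64(0.021054594827819427))
[(0, 19.0), (15, 13.7), (30, 13.8), (45, 14.1), (60, 14.3), (75, 14.8), (90, 15.3), (105, 17.7), (120, 21.6), (135, 22.8)]
[(0, 19.2), (15, 14.7), (30, 17.8), (45, 20.8), (60, 20.9), (75, 18.9), (90, 16.6), (105, 15.6), (120, 15.6), (135, 15.8), (150, 16.1)]
```

The nose moved from about 140° to about 60° above the plunger. I'll take a second hold.

```bash
python3 -m crank '[[-0.3,0,0,30,0],[-0.3,0,0,51,0],[-0.3,0,0,51,0],[-1,0,0,51,0],[-1,0,0,51,0],[-1,0,0,51,0],[-1,0,0,51,0],[-1,0,0,51,0]]' 6
python3 -m crank '[[-1,2.1,0,-2.3,0],[-1,4.4,0,-4.4,0],[-1,6.9,0,-6.3,0],[-1,9.6,0,-8,0],[-1,12.4,0,-9.5,0],[-1,15.3,0,-10.7,0],[-1,18.3,0,-11.6,0],[-1,21.3,0,-12.3,0],[-1,24.4,0,-12.7,0],[-1,27.6,0,-12.9,0],[-1,27.6,0,-12.9,0]]' 10
python3 - <<'E'
from h import *
p,d,c=snap("wrist"); np.savez("w9.npz",p=p,d=d,**c)
print(dial(p,d,c))
cv2.imwrite("pics/w9.png",p[:,:,::-1])
E
```

```text
time: 9.78
tool_pos: [0.4443, 0.0052, 0.2993]
tool_rot: [3.14, -0.003, 0.027]
contact_force: [0.5, -4.7, 2.7]
opening: 0.01
grip_force: 6.0
time: 10.7
tool_pos: [0.4705, 0.0058, 0.3107]
tool_rot: [3.14, 0.005, 0.027]
contact_force: [-4.5, -6.3, -1.9]
opening: 0.0097
grip_force: 10.0
(np.float64(2.5084376609205927), np.int64(43), 0.5493524670600891, -0.09189958870410919, 0.029155069962143898)
```

View pics/w9.png

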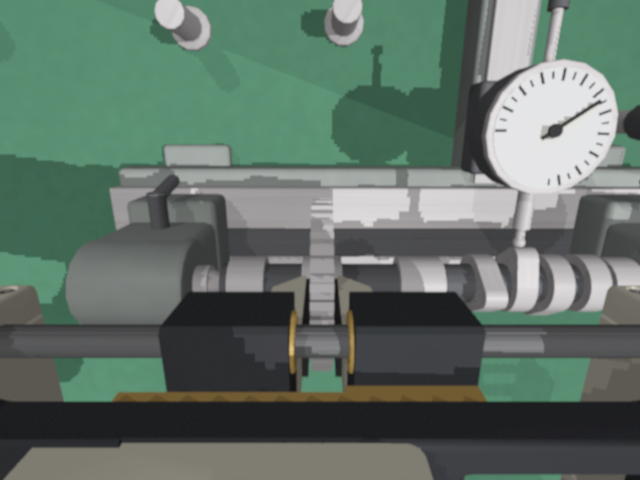

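The pointer is now at about 2.5 rad, from dial centre (555,130) to tip (602,102), so the lobe is lifting. I'll carry on in small steps.

```bash
cat > s.py <<'E'
from h import *
p,d,c=snap("wrist"); print("ptr",dial(p,d,c)); np.savez("last.npz",p=p,d=d,**c)
E
python3 -m crank '[[-1,3.1,0,0.1,0],[-1,6.2,0,0.5,0],[-1,6.2,0,0.5,0]]' 10; python3 s.py
python3 -m crank '[[-1,3.1,0,0.6,0],[-1,3.1,0,0.6,0]]' 10; python3 s.py
python3 -m crank '[[-1,3,0,0.8,0],[-1,3,0,0.8,0]]' 10; python3 s.py
```

```text
time: 11.0
tool_pos: [0.4767, 0.006, 0.3102]
tool_rot: [3.14, 0.004, 0.027]
contact_force: [-4.4, -6.3, -1.9]
opening: 0.0102
grip_force: 10.0
ptr (np.float64(1.6454220035623568), np.int64(156), 0.5411562323570251, -0.09246562421321869, 0.036843713372945786)
time: 11.22
tool_pos: [0.4798, 0.006, 0.3097]
tool_rot: [3.14, 0.004, 0.027]
contact_force: [-4.4, -5.6, -1.3]
opening: 0.0098
grip_force: 10.0
ptr (np.float64(-2.877954893550017), np.int64(33), 0.5495471954345703, -0.09207276999950409, 0.029087532311677933)
time: 11.43
tool_pos: [0.4827, 0.0061, 0.3089]
tool_rot: [3.14, 0.004, 0.027]
contact_force: [-5.3, -6.3, -2.2]
opening: 0.01
grip_force: 10.0
ptr (np.float64(-2.756203331616477), np.int64(32), 0.5497674345970154, -0.09209464490413666, 0.029005443677306175)
```

```bash
sed -i 's/(cx,cy),r=cv2.minEnclosingCircle(q)/cx,cy,r=.5497,-.092,.029/; s/return a,m.sum(),cx,cy,r/return a%(2*np.pi),m.sum()/' h.py
python3 -m crank '[[-1,1.4,0,0.5,0],[-1,1.4,0,0.5,0]]' 10; python3 s.py
python3 -m crank '[[-1,1.4,0,0.5,0],[-1,1.4,0,0.5,0]]' 10; python3 s.py
```

```text
time: 11.65
tool_pos: [0.484, 0.0062, 0.3084]
tool_rot: [3.14, 0.004, 0.027]
contact_force: [-5.4, -5.8, -2.1]
opening: 0.0097
grip_force: 10.0
ptr (np.float64(3.5314853813155813), np.int64(35))
time: 11.87
tool_pos: [0.4854, 0.0062, 0.3079]
tool_rot: [3.14, 0.005, 0.027]
contact_force: [-5.8, -6.3, -1.2]
opening: 0.0099
grip_force: 10.0
ptr (np.float64(3.528427989158446), np.int64(31))
```

The reading has levelled off at about 3.53 rad, roughly 8.8 mm, which is the peak. I'll release and withdraw straight up.

```bash
python3 -m crank '[[-0.3,0,0,0,0],[-0.3,0,0,0,0],[-0.3,0,0,0,0],[-0.3,0,0,-25,0],[-0.3,0,0,-60,0],[-0.3,-10,0,-90,0],[-0.3,-10,0,-90,0],[-0.3,-10,0,-90,0]]' 5; python3 s.py
python3 - <<'E'
from h import *
z=np.load("last.npz");c={k:z[k] for k in("camera_matrix","rvec","tvec")}; D=z["d"]
w=cloud(D,c);q=w[(w[...,2]>.08)&(w[...,2]<.14)]; bx=(q[:,0]-.4715)+(q[:,1]-.006)*.027; by=q[:,1]-.006-(q[:,0]-.4715)*.027
m=(by>-.105)&(by<-.096)&(abs(bx)<.03)
a=np.degrees(np.arctan2(q[m,2]-.115,bx[m]));r=np.hypot(bx[m],q[m,2]-.115)*1e3
print([(A,round(float(np.percentile(r[(a>A)&(a<A+15)],90)),1)) for A in range(-30,180,15) if ((a>A)&(a<A+15)).sum()>3])
E
python3 - <<'E'
from h import *
p=np.load("last.npz")["p"]; cv2.imwrite("pics/last.png",p[:,:,::-1])
E
```

```text
time: 12.58
tool_pos: [0.4765, 0.0068, 0.4001]
tool_rot: [3.141, -0.005, 0.027]
contact_force: [0.1, 0.5, -0.1]
opening: 0.032
grip_force: 0.0
ptr (np.float64(nan), np.int64(0))
[(-15, 27.0), (0, 28.9), (15, 17.3), (30, 15.2), (45, 14.5), (60, 14.1), (75, 14.7), (90, 14.9), (105, 15.5), (120, 15.6), (135, 15.9), (150, 15.7)]h.py:23: RuntimeWarning: Mean of empty slice.
  m=(rr>.006)&(rr<.017); a=np.arctan2(dx[m].mean(),dy[m].mean())+.027
  ret = ret.dtype.type(ret / rcount)
```

View pics/last.png

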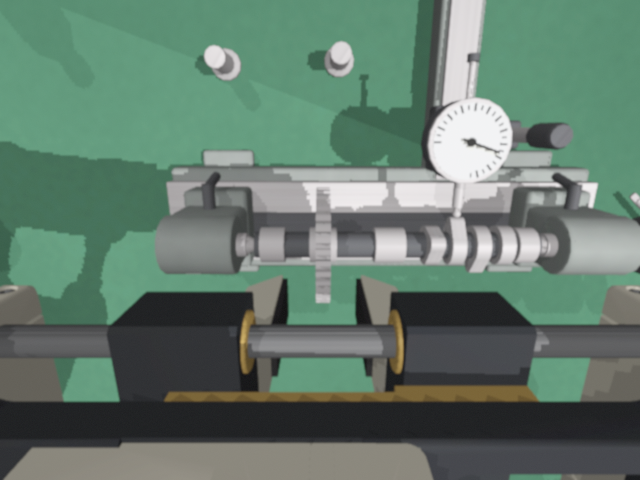

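The pointer runs from (471,141) to about (503,152), or 3.47 rad by eye. The nose faces the plunger. I'll measure more precisely against the starting view.

Run:
```python
from h import *
for n in("w4","last"):
    z=np.load(n+".npz"); p=z["p"]; c={k:z[k] for k in("camera_matrix","rvec","tvec")}; g=p.astype(int).max(-1)
    cu,cv=(473,132) if n=="w4" else (471,141)
    v,u=np.nonzero(g<130); r=np.hypot(u-cu,v-cv); hub=r<5; h0=(u[hub].mean(),v[hub].mean())
    H=ray(h0,c,.129); m=(r>9)&(r<29); W=np.array([ray(t,c,.129) for t in zip(u[m],v[m])])-H
    wt=255-g[v[m],u[m]]; print(n,h0,m.sum(),(np.arctan2((W[:,0]*wt).sum(),(W[:,1]*wt).sum())+.027)%(2*np.pi))
```

```text
w4 (np.float64(472.625), np.float64(132.42857142857142)) 35 0.707559867848123
last (np.float64(471.0), np.float64(141.9387755102041)) 13 3.4810009462106244
```

The lift change measures 6.93 mm of the 7 mm full lift, so the cam is at its peak.

```bash
python3 -c "
from cell import ticket
print(ticket.hand_in())"
```

```text
the job is handed in; nothing more can be done
None
```

I handed the job in with the slide pressing the plunger in about 1.8 mm on the round back and the camshaft standing at the peak. The gauge shows about 8.7 mm there, a lift of about 6.9 mm out of 7 mm, with the gripper clear; the judge's verdict was not shown.

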